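# Tip the steel balls into the counting scale's pan

## Robot

A 6-joint arm with a two-finger parallel gripper is mounted at the origin on the work surface. World frame = base frame: x ahead of the robot, y to its left, z up, the work surface at z = 0. Lengths are in mm, angles in rad, forces in N, time in s.
With the tool pointing down it reaches from about 325 to 750 mm from the base axis. Payload 7.6 kg.
Tool frame: the origin (TCP) lies on the mounting face of the last link; the fingertips stand 173 mm ahead of it and the grasp point (between the pads) lies 155 mm ahead of it (bot.tip_reach is the distance from the TCP to the fingertips, in mm); z points along the fingers, y is the direction in which the jaws open and shut (so a half turn about z gives the same grasp; the last joint's range is limited). The gripper opens to 85 mm and grips with 20 to 120 N. Pads are 22 mm wide; open, the fingers measure 114 mm over their backs; the gripper's body (76 mm by 85 mm) begins 54 mm behind the grasp point. The pads swing forward as they close: fully open they stand 13 mm farther back than shut.
Start: joints at [1.031, 0.052, 1.401, -0, 1.689, -0.07], TCP at [237.651, 468.135, 404.723] pointing down, gripper open.
Joint ranges: [-2.9, 2.9], [-0.91, 2.17], [0.12, 2.37], [-1.06, 4.2], [0.26, 2.73], [-2.93, 2.93]. Speed limits (rad/s): [2.57, 2.57, 3.01, 3.14, 3.14, 3.14].

## Interface

Orientations are given as [roll, pitch, yaw] about the fixed x, y, z axes, in that order (R = Rz(yaw) Ry(pitch) Rx(roll)).
In Python, from station import bot, camera, camera_params gives the robot as it stands.
- The arm moves only by the tool drive_tool, never from a script. Its arguments are lists of equal length, an entry for each row: "rot": the turn, a rotation vector about the tool's x, y, z in rad, a list of three; "translation": the shift along the tool's x, y, z in mm, a list of three; "hand": the closure, from -1 (fully open) to 1 (shut), so that 0 is half open. In form: {"rot": [[wx, wy, wz], ...], "translation": [[x, y, z], ...], "hand": [hand, ...]}. A call has exactly 8 rows; each row shifts and turns the commanded pose from where the row before left it, along the tool's axes as they then stand; what a row does not reach is not made up. A row lasts 1/10 s, in which the tool goes at most 50 mm and 8.59 degrees, less where a joint would pass 70% of its speed; a pose out of reach is approached as far as the arm can. A call with a gripper value outside its range is refused whole. The fingers move at their own pace and stop on an object; "grip_force" is the grip in N (left out, the last holds). Time passes only in rows, so rows that do not move let the fingers close, or fill a call up. It gives the time, the measured TCP pose, the force and the opening at its end, in the units of the state.
- bot.get_state(): the state, without advancing time (a new reading comes with each control period).
- camera(name): name is "scene" or "top"; returns (picture, depth): 384x512x3 uint8, red, green, blue; 384x512 float32, mm along the optical axis (not along the pixel's ray), 0 where there is no reading.
- camera_params(name): a dict with "K" (3x3 intrinsics, pixels), "k1" (the pictures are not rectified: a ray, as slopes to the right and down, at radius r is drawn at 1 + k1 r^2 times it, then the intrinsics apply), "R" (3x3) and "t" (3): a world point X has camera coordinates R X + t. Camera axes: x right, y down, z forward; pixel columns grow to the right and rows downward; lengths in mm; the calibration is good to about 2 mm. A picture is of the moment at which its call begins. camera_params takes no time and is no camera call.
- bot.hand_in(): hands the job in, once; it reports no verdict.
The state is a dict: "t": time; "joint_pos": joint angles; "joint_velocities": joint speeds; "tau": joint torques, N m; "position": TCP position; "orientation": TCP orientation; "ft_force": force on the tool from outside, world axes, zero at the start; "wrist_torque": the same for the moment, N m; "grip_width": opening from 0.0 (shut) to 1.0 (fully open).
Only numpy, scipy, OpenCV 4.12 (cv2) and the standard library are available. Lean on these libraries where they do the work, as an engineer would, in place of code of your own. Each camera call takes 0.05 s, during which the arm holds its last target. There are 200 camera calls.

## Task

Count the loose steel balls on the bench scale: slide the blue lid of the grey dust case fully open, lift out the yellow weighing pan and set it down gently, upright, in the middle of the scale's plate. Then pick up the orange jug by its handle, turn it so that its spout faces the pan, and with the spout low over the pan tip all four balls into it. Finally stand the empty jug gently upright, back in the middle of its black mat, and leave the other things on the bench where they are.

Things in the scene. Friction and masses are not known exactly. Their poses are not given: they have to be found in the camera images.
- scale: Bench counting scale, fixed, plastic grey, 220 x 220 mm, 55 mm high. Origin: centre of its underside at bench level. Its +x side carries a bare aluminium weighing plate 180 x 180 mm, 10 mm thick, whose top is the highest part of the scale.
- plate_mid (a point): Middle of the top face of the scale's aluminium plate, 55 mm above the bench.
- case: Grey dust case, fixed, 220 mm (x) x 140 mm (y) x 100 mm high, walls and floor 8 mm, with two aluminium lid tracks along its long sides that reach 114 mm high. Origin: centre of its underside. It may stand on the left or the right of the scale; the jug's mat has the other side. The lid slides along the case's own -x axis, out over the end nearer the robot.
- lid (a joint): Blue lid of the case, in m: 0 closed, 0.185 fully open at its stop. It slides stiffly (about 1.5 N) and stays where it is left. It may start up to 20 mm open. Lid plate 220 x 124 x 6 mm, top at 107 mm above the bench; open, it overhangs the robot's end of the case. It cannot be taken off.
- lid_grip (a point): Grip point on the lid's black upright handle bar: bar 12 mm thick along the case's x, 60 mm long along the case's y, standing 27 mm above the lid plate (134 mm above the bench). This point lies in the bar's middle, 9 mm under its top, 125 mm above the bench. It moves with the lid.
- pan: Yellow plastic weighing pan, loose, 0.13 kg: open tray 120 mm (x) x 96 mm (y), 35 mm high, walls 4 mm. Origin: centre of its underside. At its +x end stands an upright grip tab. At the start it lies inside the case, nearly parallel to it, tab towards the case's +x end with about 50 mm free between the tab and the case's end wall; fully under the lid when closed.
- pan_tab (a point): Grip point on the pan's tab: the tab is 10 mm thick along the pan's x, 50 mm wide along the pan's y; its top is 75 mm above the pan's underside, 40 mm above the pan's rim. This point lies 55 mm from the pan's centre along +x, 60 mm above its underside (15 mm under the tab's top).
- mat: Black rubber mat, fixed, 220 x 160 mm, 3 mm thick, on the side of the scale where the case is not. Origin: centre of its underside.
- jug: Orange spouted jug, loose, about 0.18 kg plus balls, 100 mm high, open at the top: round body of 88 mm diameter, walls and floor 4 mm, spout on its +x side, handle on its -x side. Origin: centre of the round body's underside; z up. It starts upright on the mat, its spout roughly away from the robot (up to 40 degrees either way).
- jug_spout (a point): Middle of the jug's spout lip: 96 mm from the jug's axis along +x, 100 mm above its underside. The spout is a straight channel 50 mm wide inside, from the jug's floor to the lip, leaning outward 30 degrees from vertical: balls leave by it only when the jug is tipped more than 60 degrees towards the spout; 80 to 90 degrees empties it.
- jug_handle (a point): Grip point on the jug's D-handle: upright bar 14 mm wide along the jug's y and 12 mm deep along x, centred 88 mm from the jug's axis along -x, from 28 to 94 mm above the jug's underside, joined to the body by arms at its top and foot. This point lies on the bar, 75 mm above the jug's underside.
- ball0: Loose bright steel ball, lightly oiled (slippery), 20 mm diameter, 33 g; origin at its centre. One of four, which start on the jug's floor.
- ball1: Loose bright steel ball, lightly oiled (slippery), 20 mm diameter, 33 g; origin at its centre. One of four, which start on the jug's floor.
- ball2: Loose bright steel ball, lightly oiled (slippery), 20 mm diameter, 33 g; origin at its centre. One of four, which start on the jug's floor.
- ball3: Loose bright steel ball, lightly oiled (slippery), 20 mm diameter, 33 g; origin at its centre. One of four, which start on the jug's floor.
- spray_can: Bystander: spray can with blue label, 64 mm diameter, 150 mm high, beyond the scale to the left. Origin: centre of its underside.
- grease_jar: Bystander: jar with red cap, 76 mm diameter, 85 mm high, beyond the scale. Origin: centre of its underside.
- tape: Bystander: black roll of tape lying flat, 100 mm diameter, 48 mm high, beyond the scale. Origin: centre of its underside.
- wrench: Bystander: open wrench lying flat, 190 mm long, at the far right. Origin: underside, about its middle.
- screwdriver: Bystander: screwdriver lying flat, 200 mm long, at the far left. Origin: underside, about its middle.
- fitting: Bystander: upright brass hose fitting, 48 mm diameter, 65 mm high, beyond the scale to the right. Origin: centre of its underside.
Mind the look-alikes: they are no part of the job. Of the things that look like the jug, take the one that is farthest to the robot's right at the start.

How it is judged (in metres and radians):
On the way, in this order (a step that is already met when the one before it is completed fails the run):
1. the lid is slid fully open (at least 165 of 185 mm) (value of joint lid above 0.165 m), for 0.1 s.
2. the pan stands upright in the middle of the scale's plate (within 35 mm), let go (horizontal distance between pan and plate_mid below 0.035 m and z of pan in the frame of plate_mid between -0.005 and 0.006 m and angle between pan's own z axis and vertical below 0.08 rad and contact force between the fingers and pan below 0.2 N and linear speed of pan below 0.03 m/s), for 0.2 s.
3. the jug is tipped over its spout, lip within 60 mm of the pan middle and 150 mm above it (angle between jug's own x axis and vertical above 2.3 rad and horizontal distance between jug_spout and pan below 0.06 m and z of jug_spout in the frame of pan below 0.15 m), for 0.1 s.
4. all four balls lie in the pan (x of ball0 in the frame of pan between -0.056 and 0.056 m and y of ball0 in the frame of pan between -0.045 and 0.045 m and z of ball0 in the frame of pan between 0 and 0.034 m and x of ball1 in the frame of pan between -0.056 and 0.056 m and y of ball1 in the frame of pan between -0.045 and 0.045 m and z of ball1 in the frame of pan between 0 and 0.034 m and x of ball2 in the frame of pan between -0.056 and 0.056 m and y of ball2 in the frame of pan between -0.045 and 0.045 m and z of ball2 in the frame of pan between 0 and 0.034 m and x of ball3 in the frame of pan between -0.056 and 0.056 m and y of ball3 in the frame of pan between -0.045 and 0.045 m and z of ball3 in the frame of pan between 0 and 0.034 m), for 0.2 s.
At the end, for the whole second after the job is handed in: All four balls lie inside the pan, below its rim; the pan stands upright on the scale's plate, its middle within 35 mm of the plate's middle; the jug stands upright and still on its mat, its axis within 60 mm of the mat's middle (all of step 4 and horizontal distance between pan and plate_mid below 0.035 m and z of pan in the frame of plate_mid between -0.005 and 0.006 m and angle between each of pan, jug's own z axis and vertical below 0.08 rad and horizontal distance between jug and mat below 0.06 m and z of jug in the frame of mat below 0.01 m and linear speed of each of jug, pan below 0.03 m/s); the robot touches nothing.
It fails at once if the pan or the jug is dropped or thrown (moves faster than 0.6 m/s when not held) ((contact force between the fingers and pan below 0.1 N and linear speed of pan above 0.6 m/s) or (contact force between the fingers and jug below 0.1 N and linear speed of jug above 0.6 m/s)).
It fails at once if a bystander is shifted more than 40 mm (distance of any of spray_can, grease_jar, tape, wrench, screwdriver, fitting from where it was at the start of the episode above 0.04 m).
It also fails if it takes over 72 s, if anything falls off the work surface, if the arm or the gripper's body presses on something with over 40 N, if the wrist force passes 120 N, or if a joint passes its speed limit or range.

## Working session

There is one attempt and no reset: what is moved stays moved. The work goes in short steps, Python scripts to look and compute and a tool call to move; the robot and the scene stay as the last step left them, time stands still between calls to the robot, and variables do not carry over. Pictures are saved under pics/ and viewed, about 8 in all and at most 12, crops included, and the job is handed in when it is done.

Besides the shell and the picture viewer there is one more tool, called after "Request:" as name(argument=value, ...), one argument or row to a line, values as JSON. drive_tool: Moves the arm, as the interface text tells. Its arguments: {"type":"object","properties":{"rot":{"type":"array","items":{"type":"array","items":{"type":"number"}}},"translation":{"type":"array","items":{"type":"array","items":{"type":"number"}}},"hand":{"type":"array","items":{"type":"number"}},"grip_force":{"type":"number"}},"required":["rot","translation","hand"]}

```bash
ls; mkdir -p pics; cat > h.py <<'E'
import numpy as np, cv2
from station import bot, camera, camera_params
from scipy.spatial.transform import Rotation as Rn
def cast(name,u,v,z):
    p=camera_params(name);K=np.array(p["K"]);R=np.array(p["R"]);t=np.array(p["t"])
    d=np.array([(u-K[0,2])/K[0,0],(v-K[1,2])/K[1,1]]);s=d.copy()
    for _ in range(20): s=d/(1+p["k1"]*(s@s))
    c=-R.T@t; r=R.T@np.array([s[0],s[1],1.]); return c+r*(z-c[2])/r[2]
def pts(name,depth):
    p=camera_params(name);K=np.array(p["K"]);R=np.array(p["R"]);t=np.array(p["t"])
    v,u=np.mgrid[0:384,0:512];d=np.stack([(u-K[0,2])/K[0,0],(v-K[1,2])/K[1,1]],-1);s=d.copy()
    for _ in range(20): s=d/(1+p["k1"]*(s**2).sum(-1,keepdims=True))
    c=np.concatenate([s,np.ones((384,512,1))],-1)*depth[...,None]
    return (c-t)@R   # world xyz per pixel
E
python3 - <<'E'
from h import *
for n in("top","scene"):
    im,d=camera(n); np.savez(f"{n}0.npz",im=im,d=d)
    cv2.imwrite(f"pics/{n}0.png",cv2.resize(im[:,:,::-1],(800,600)))
    p=camera_params(n);print(n,(-np.array(p["R"]).T@np.array(p["t"])).round(), p["k1"])
print(bot.get_state())
E
```

```text
pics
top [ 310.  -13. 1828.] -0.02658101699933963
scene [1442.  790.  858.] -0.13696329165220356
{'t': 0.1, 'joint_pos': array([ 1.03065452e+00,  5.27591672e-02,  1.40164383e+00,  3.72654953e-06,
        1.68858899e+00, -7.02838377e-02]), 'joint_velocities': array([ 0.00042466,  0.00037255, -0.00374139, -0.00084627,  0.0018393 ,
       -0.00018854]), 'tau': array([ 1.50495784e-03, -3.82581925e+01, -3.60984743e+01, -6.45998693e-05,
        4.74329587e-03, -5.20658477e-05]), 'position': array([237.65474658, 468.09536188, 403.95370655]), 'orientation': array([-3.14019704e+00, -1.01961239e-04,  2.67173505e+00]), 'ft_force': array([-1.22808656,  0.12593882,  0.06360751]), 'wrist_torque': array([0.00095241, 0.01324963, 0.01699393]), 'grip_width': 1.00147633370917}
```

View pics/top0.png

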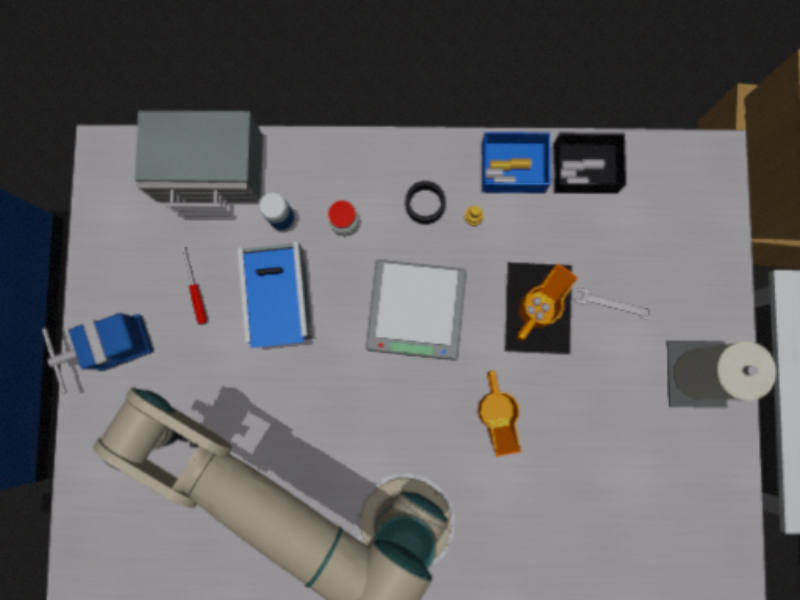

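View pics/scene0.png

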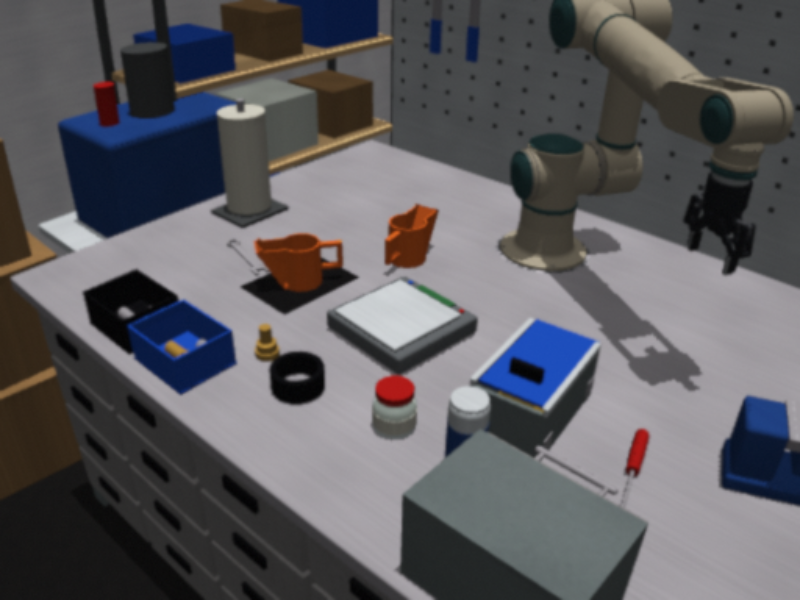

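Two jugs fit "orange jug" in the 800x600 top view. One is at (543,305), on the black mat, with four balls inside. The other is at (498,410), empty and nearer the robot. The one at (543,305) is farthest right, stands on the mat and holds the balls, so it fits. The case is on the left at (273,297) and the scale is at (417,310). Next I confirm with a crop and measure.

```bash
cat > m.py <<'E'
from h import *
f=np.load("top0.npz");im,d=f["im"],f["d"];P=pts("top",d)
hsv=cv2.cvtColor(im,cv2.COLOR_RGB2HSV);H,S,V=cv2.split(hsv)
def box(u0,u1,v0,v1):
    m=np.zeros((384,512),bool);m[int(v0*.64):int(v1*.64),int(u0*.64):int(u1*.64)]=1;return m
def rect(m,z,n):
    v,u=np.nonzero(m);c=max(cv2.findContours(m.astype(np.uint8),0,2)[0],key=cv2.contourArea)[:,0]
    q=np.array([cast("top",a,b,z)[:2] for a,b in c]);r=cv2.minAreaRect(q.astype(np.float32))
    print(n,np.round(r[0]),np.round(r[1]),round(r[2],1),"corners",cv2.boxPoints(r).round().tolist())
lid=box(235,315,235,355)&(H>95)&(H<125)&(S>120);rect(lid,107,"lid")
print("lid z",np.median(P[lid][:,2]))
hb=box(250,290,255,285)&(V<60)
rect(hb,134,"bar top?");print(P[hb].min(0).round(),P[hb].max(0).round())
rect(box(365,470,255,360)&(V>150)&(S<40)&(P[...,2]>35),55,"plate")
rect(box(365,470,255,362)&(P[...,2]>30),50,"scale")
rect(box(500,580,255,360)&((V<60)|(H<20)&(S>150)),3,"mat")
for n,b in(("jugR",box(510,582,255,345)),("jug2",box(470,530,365,460))):
    o=b&(H<22)&(S>150);t=P[o&(P[...,2]>75)&(P[...,2]<125)]
    print(n,"zmax",np.percentile(P[o][:,2],98))
    rect(o,100,n)
    r=cv2.minAreaRect(t[:,:2].astype(np.float32));print(np.round(r[0]),np.round(r[1]),r[2],cv2.boxPoints(r).round().tolist())
# bounding of case tracks
t=box(225,325,230,360)&(P[...,2]>100)
r=cv2.minAreaRect(P[t&(V>60)][:,:2].astype(np.float32));print("tracks",r,cv2.boxPoints(r).round().tolist())
c=im[150:300,295:385];cv2.imwrite("pics/crop1.png",cv2.resize(c[:,:,::-1],None,fx=4,fy=4,interpolation=cv2.INTER_CUBIC))
E
python3 m.py
```

```text
lid [524. 311.] [222. 123.] 6.6 corners [[407.0, 359.0], [421.0, 237.0], [641.0, 262.0], [627.0, 385.0]]
lid z 106.76455408883434
bar top? [580. 317.] [10. 50.] 6.3 corners [[572.0, 342.0], [578.0, 291.0], [588.0, 292.0], [582.0, 343.0]]
[574. 292. 123.] [585. 343. 142.]
plate [519. -21.] [180. 178.] 84.3 corners [[421.0, -102.0], [598.0, -119.0], [616.0, 60.0], [439.0, 78.0]]
scale [505. -21.] [218. 219.] 84.4 corners [[386.0, -119.0], [604.0, -140.0], [625.0, 77.0], [407.0, 98.0]]
mat [ 518. -324.] [167. 216.] 88.0 corners [[407.0, -403.0], [623.0, -411.0], [629.0, -244.0], [413.0, -236.0]]
jugR zmax 106.77957523008736
jugR [ 512. -313.] [ 94. 202.] 43.6 corners [[408.0, -272.0], [547.0, -418.0], [615.0, -354.0], [476.0, -208.0]]
[ 515. -319.] [ 86. 191.] 45.659576416015625 [[417.0, -283.0], [554.0, -416.0], [614.0, -355.0], [477.0, -221.0]]
jug2 zmax 102.50787696504379
jug2 [ 264. -212.] [188.  88.] 23.8 corners [[160.0, -210.0], [196.0, -291.0], [368.0, -215.0], [333.0, -134.0]]
[ 266. -215.] [189.  86.] 21.225984573364258 [[162.0, -209.0], [193.0, -289.0], [369.0, -220.0], [338.0, -140.0]]
tracks ((437.6947326660156, 235.6748809814453), (508.038818359375, 233.66893005371094), 38.01946258544922) [[166.0, 171.0], [310.0, -13.0], [710.0, 300.0], [566.0, 484.0]]
```

View pics/crop1.png

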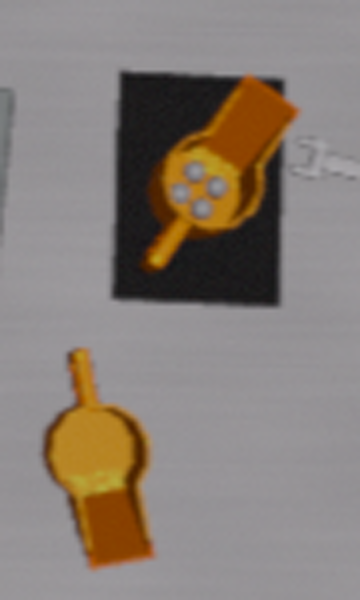

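The crop confirms it: the upper jug on the black mat holds four balls, with its spout pointing up-right and its handle at lower-left (crop 155,262). The lower one is empty. Next I write a move planner and check the bot's helpers.

```bash
cat >> h.py <<'E'
def Rt(yaw,a=0.):  # tool: leaning 'a' from down towards heading yaw; tool y = right of heading
    f=np.array([np.cos(yaw),np.sin(yaw),0]);z=np.sin(a)*f-np.cos(a)*np.array([0,0,1.]);y=np.array([f[1],-f[0],0])
    return np.stack([np.cross(y,z),y,z],1)
def cur():
    s=bot.get_state();return np.array(s["position"]),Rn.from_euler("xyz",s["orientation"]).as_matrix(),s
def plan(seq,start=None):
    """seq: list of (grasp xyz, R, rows): prints per-leg tool-frame shift per row and turn per row (turn first-order mid-leg)"""
    p,R,s=cur() if start is None else start
    for g,Rg,n in seq:
        q=np.array(g,float)-155*Rg[:,2];w=Rn.from_matrix(R.T@Rg).as_rotvec()
        # rows: constant turn w/n; world path straight
        r=[np.round(Rn.from_rotvec(w*i/n).inv().apply(R.T@(q-p))/n,1).tolist() for i in range(n)]
        print("rows",n,"turn",np.round(w/n,4).tolist(),"|d|",round(np.linalg.norm(q-p)/n,1),"TCP",q.round(1))
        print("  ",r if np.linalg.norm(w)>.02 else r[0])
        p,R=q,Rg
E
python3 - <<'E'
from h import *
print([x for x in dir(bot) if x[0]!='_'])
plan([((580,317,195),Rt(1.686),10),((580,317,130),Rt(1.686),3)])
E
```

```text
['MotionError', 'get_state', 'hand_in', 'tip_reach']
rows 10 turn [-0.0001, 0.0001, 0.0986] |d| 37.8 TCP [580. 317. 350.]
   [[-37.4, 2.0, 5.4], [-37.0, 5.7, 5.4], [-36.2, 9.3, 5.4], [-35.2, 12.8, 5.4], [-33.7, 16.2, 5.4], [-32.0, 19.5, 5.4], [-29.9, 22.5, 5.4], [-27.5, 25.4, 5.4], [-24.9, 27.9, 5.4], [-22.0, 30.3, 5.4]]
rows 3 turn [0.0, 0.0, 0.0] |d| 21.7 TCP [580. 317. 285.]
   [0.0, 0.0, 21.7]
```

Request:
drive_tool(
  rot=[
    [0,0,0.0986],
    [0,0,0.0986],
    [0,0,0.0986],
    [0,0,0.0986],
    [0,0,0.0986],
    [0,0,0.0986],
    [0,0,0.0986],
    [0,0,0.0986],
  ],
  translation=[
    [-37.4,2,5.4],
    [-37,5.7,5.4],
    [-36.2,9.3,5.4],
    [-35.2,12.8,5.4],
    [-33.7,16.2,5.4],
    [-32,19.5,5.4],
    [-29.9,22.5,5.4],
    [-27.5,25.4,5.4],
  ],
  hand=[0,0,0,0,0,0,0,0],
  grip_force=50,
)

```text
t: 0.9
position: [512.9, 346.3, 360.7]
orientation: [-3.141, 0.0, 1.879]
ft_force: [0.0, 0.3, 0.4]
grip_width: 0.501
```

Request:
drive_tool(
  rot=[
    [0,0,0.0986],
    [0,0,0.0986],
    [0,0,0],
    [0,0,0],
    [0,0,0],
    [0,0,0],
    [0,0,0],
    [0,0,0],
  ],
  translation=[
    [-24.9,27.9,5.4],
    [-22,30.3,5.4],
    [0,0,0],
    [0,0,0],
    [0,0,0],
    [0,0,0],
    [0,0,0],
    [0,0,0],
  ],
  hand=[0,0,0,0,0,0,0,0],
)

```text
t: 1.7
position: [579.5, 317.4, 351.2]
orientation: [3.141, -0.0, 1.687]
ft_force: [-0.1, 0.5, 0.3]
grip_width: 0.502
```

```bash
python3 - <<'E'
from h import *
print(bot.get_state()["joint_pos"],bot.get_state()["grip_width"])
plan([((580,317,130),Rt(1.686),3)])
E
```

```text
[4.45210443e-01 4.58939962e-01 1.02855781e+00 7.31201451e-05
 1.65337296e+00 3.29177684e-01] 0.5015213124070347
rows 3 turn [0.0002, -0.0001, 0.0003] |d| 22.1 TCP [580. 317. 285.]
   [-0.2, 0.1, 22.1]
```

Request:
drive_tool(
  rot=[
    [0,0,0],
    [0,0,0],
    [0,0,0],
    [0,0,0],
    [0,0,0],
    [0,0,0],
    [0,0,0],
    [0,0,0],
  ],
  translation=[
    [0,0,22],
    [0,0,22],
    [0,0,22],
    [0,0,0],
    [0,0,0],
    [0,0,0],
    [0,0,0],
    [0,0,0],
  ],
  hand=[0,0,0,0,1,1,1,1],
)

```text
t: 2.5
position: [580.3, 317.2, 287.0]
orientation: [3.138, -0.001, 1.686]
ft_force: [0.7, 0.6, 5.8]
grip_width: 0.133
```

Request:
drive_tool(
  rot=[
    [0,0,0],
    [0,0,0],
    [0,0,0],
    [0,0,0],
    [0,0,0],
    [0,0,0],
    [0,0,0],
    [0,0,0],
  ],
  translation=[
    [0,0,0],
    [0,0,0],
    [0,-10,0],
    [0,-20,0],
    [0,-20,0],
    [0,-20,0],
    [0,-20,0],
    [0,-20,0],
  ],
  hand=[1,1,1,1,1,1,1,1],
)

```text
t: 3.3
position: [470.7, 304.1, 287.0]
orientation: [3.137, -0.001, 1.685]
ft_force: [2.3, -1.8, 7.8]
grip_width: 0.126
```

Request:
drive_tool(
  rot=[
    [0,0,0],
    [0,0,0],
    [0,0,0],
    [0,0,0],
    [0,0,0],
    [0,0,0],
    [0,0,0],
    [0,0,0],
  ],
  translation=[
    [0,-20,0],
    [0,-20,0],
    [0,-15,0],
    [0,-10,0],
    [0,-5,0],
    [0,-3,0],
    [0,0,0],
    [0,0,0],
  ],
  hand=[1,1,1,1,1,1,1,1],
)

```text
t: 4.1
position: [406.0, 295.6, 287.3]
orientation: [3.104, -0.005, 1.681]
ft_force: [76.4, 15.0, -34.7]
grip_width: 0.127
```

Request:
drive_tool(
  rot=[
    [0,0,0],
    [0,0,0],
    [0,0,0],
    [0,0,0],
    [0,0,0],
    [0,0,0],
    [0,0,0],
    [0,0,0],
  ],
  translation=[
    [0,4,0],
    [0,3,0],
    [0,0,0],
    [0,0,0],
    [0,0,0],
    [0,0,0],
    [0,0,-25],
    [0,0,-45],
  ],
  hand=[1,1,1,0,0,0,0,0],
)

```text
t: 4.9
position: [404.4, 296.6, 352.1]
orientation: [-3.134, 0.003, 1.686]
ft_force: [1.1, 0.2, -0.7]
grip_width: 0.497
```

Request:
drive_tool(
  rot=[
    [0,0,0],
    [0,0,0],
    [0,0,0],
    [0,0,0],
    [0,0,0],
    [0,0,0],
    [0,0,0],
    [0,0,0],
  ],
  translation=[
    [-25,0,-35],
    [-45,0,0],
    [-45,0,0],
    [-25,0,0],
    [0,0,0],
    [0,0,0],
    [0,0,0],
    [0,0,0],
  ],
  hand=[0,0,0,0,0,0,0,0],
)

```text
t: 5.7
position: [421.1, 158.6, 389.6]
orientation: [-3.141, -0.0, 1.687]
ft_force: [0.4, 0.7, 0.5]
grip_width: 0.499
```

```bash
cat > m2.py <<'E'
from h import *
im,d=camera("top");P=pts("top",d);H,S,V=cv2.split(cv2.cvtColor(im,cv2.COLOR_RGB2HSV))
b=np.zeros((384,512),bool);b[140:235,140:215]=1
y=b&(H>20)&(H<38)&(S>120)
Q=P[y];print(y.sum(),Q.min(0).round(),Q.max(0).round(),np.percentile(Q[:,2],[5,50,95]).round())
hi=Q[Q[:,2]>62]
for n,q in(("tab",hi),("rim",Q[(Q[:,2]>33)&(Q[:,2]<55)])):
    if len(q)>4: print(n,len(q),q.mean(0).round(1),[np.round(x,1) for x in cv2.minAreaRect(q[:,:2].astype(np.float32))])
lid=b&(H>95)&(H<125)&(S>120)&(P[...,2]>95);print("lid",P[lid].min(0).round(),P[lid].max(0).round())
cv2.imwrite("pics/pan.png",cv2.resize(im[130:245,130:225,::-1],None,fx=5,fy=5,interpolation=cv2.INTER_CUBIC))
E
python3 m2.py
```

```text
718 [310. -13.  -5.] [ 601.  373. 1828.] [ 5. 14. 80.]
tab 60 [553.3 283.5 232. ] [array([436.1, 172.7]), array([444.7,  63.1]), np.float64(47.6)]
rim 80 [533.1 334.6  42.6] [array([528.9, 312. ]), array([117.7,  94.4]), np.float64(5.6)]
lid [310. -13.  96.] [ 709.  362. 1828.]
```

View pics/pan.png

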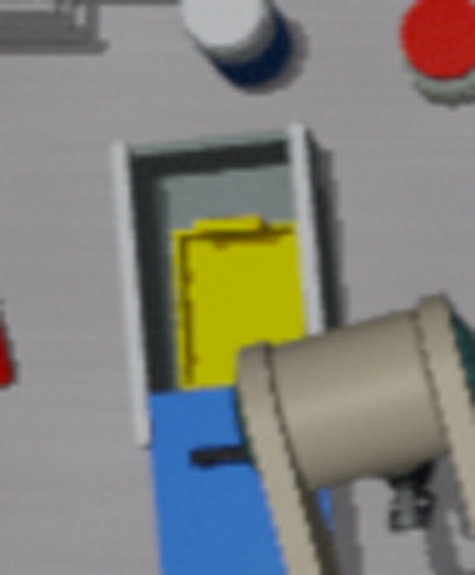

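The case is open. In the crop the yellow pan is clear, with its tab at (228,222), and the blue lid sits at its stop at the near end. I check the tab position and plan the grasp.

```bash
python3 - <<'E'
from h import *
for u in (195,262): print(cast("top",130+u/5-.4,130+222/5-.4,83).round(1))
t=np.radians(5.6);print(529+55*np.cos(t),312+55*np.sin(t))
g=(584,317)
R=Rt(1.571+t)
plan([((*g,200),R,6),((*g,71),R,6)])
E
```

```text
[585.3 339.5  83. ]
[585.8 290.   83. ]
583.7375069990007 317.3670594867532
rows 6 turn [-0.0001, -0.0, 0.0031] |d| 38.3 TCP [584. 317. 355.]
   [23.1, 30.0, 5.8]
rows 6 turn [0.0, 0.0, 0.0] |d| 21.5 TCP [584. 317. 226.]
   [0.0, 0.0, 21.5]
```

Request:
drive_tool(
  rot=[
    [0,0,0.003],
    [0,0,0.003],
    [0,0,0.003],
    [0,0,0.003],
    [0,0,0.003],
    [0,0,0.003],
    [0,0,0],
    [0,0,0],
  ],
  translation=[
    [23,30,6],
    [23,30,6],
    [23,30,6],
    [23,30,6],
    [23,30,6],
    [22.5,31,6],
    [0,0,0],
    [0,0,20],
  ],
  hand=[0,0,0,0,0,0,0,0],
)

```text
t: 6.55
position: [586.9, 315.3, 334.7]
orientation: [3.139, -0.001, 1.669]
ft_force: [0.2, 0.8, 1.1]
grip_width: 0.5
```

Request:
drive_tool(
  rot=[
    [0,0,0],
    [0,0,0],
    [0,0,0],
    [0,0,0],
    [0,0,0],
    [0,0,0],
    [0,0,0],
    [0,0,0],
  ],
  translation=[
    [0,0,22],
    [0,0,22],
    [0,0,22],
    [0,0,22],
    [0,0,20],
    [0,0,0],
    [0,0,0],
    [0,0,0],
  ],
  hand=[0,0,0,0,0,0,0,1],
)

```text
t: 7.35
position: [586.7, 314.2, 227.9]
orientation: [3.139, -0.001, 1.668]
ft_force: [0.4, -0.9, -0.5]
grip_width: 0.346
```

Request:
drive_tool(
  rot=[
    [0,0,0],
    [0,0,0],
    [0,0,0],
    [0,0,0],
    [0,0,0],
    [0,0,0],
    [0,0,0],
    [0,0,0],
  ],
  translation=[
    [0,0,0],
    [0,0,0],
    [0,0,0],
    [0,0,0],
    [0,0,0],
    [0,0,-5],
    [0,0,-15],
    [0,0,-20],
  ],
  hand=[1,1,1,1,1,1,1,1],
)

```text
t: 8.15
position: [586.3, 313.6, 265.6]
orientation: [-3.14, 0.001, 1.668]
ft_force: [0.3, 0.1, -1.2]
grip_width: 0.114
```

Request:
drive_tool(
  rot=[
    [0,0,0],
    [0,0,0],
    [0,0,0],
    [0,0,0],
    [0,0,0],
    [0,0,0],
    [0,0,0],
    [0,0,0],
  ],
  translation=[
    [0,0,-20],
    [0,0,-20],
    [0,0,-25],
    [0,0,-25],
    [0,0,-25],
    [0,0,-10],
    [0,0,0],
    [0,0,0],
  ],
  hand=[1,1,1,1,1,1,1,1],
)

```text
t: 8.95
position: [586.5, 313.8, 389.5]
orientation: [-3.14, 0.001, 1.668]
ft_force: [0.2, -0.4, -1.8]
grip_width: 0.105
```

```bash
python3 - <<'E'
from h import *
plan([((519,35,225),Rt(3.14),16)])
E
```

```text
rows 16 turn [-0.0001, -0.0, -0.092] |d| 17.9 TCP [519.  35. 380.]
   [[-16.9, -5.9, 0.6], [-16.3, -7.4, 0.6], [-15.6, -8.9, 0.6], [-14.7, -10.3, 0.6], [-13.7, -11.6, 0.6], [-12.6, -12.8, 0.6], [-11.3, -13.9, 0.6], [-10.0, -14.9, 0.6], [-8.6, -15.7, 0.6], [-7.1, -16.5, 0.6], [-5.6, -17.0, 0.6], [-4.0, -17.5, 0.6], [-2.4, -17.8, 0.6], [-0.7, -17.9, 0.6], [0.9, -17.9, 0.6], [2.6, -17.7, 0.6]]
```

Request:
drive_tool(
  rot=[
    [0,0,-0.092],
    [0,0,-0.092],
    [0,0,-0.092],
    [0,0,-0.092],
    [0,0,-0.092],
    [0,0,-0.092],
    [0,0,-0.092],
    [0,0,-0.092],
  ],
  translation=[
    [-16.9,-5.9,0.6],
    [-16.3,-7.4,0.6],
    [-15.6,-8.9,0.6],
    [-14.7,-10.3,0.6],
    [-13.7,-11.6,0.6],
    [-12.6,-12.8,0.6],
    [-11.3,-13.9,0.6],
    [-10,-14.9,0.6],
  ],
  hand=[1,1,1,1,1,1,1,1],
)

```text
t: 9.75
position: [552.3, 173.6, 383.7]
orientation: [-3.139, -0.002, 2.408]
ft_force: [0.9, -1.3, -1.6]
grip_width: 0.108
```

Request:
drive_tool(
  rot=[
    [0,0,-0.092],
    [0,0,-0.092],
    [0,0,-0.092],
    [0,0,-0.092],
    [0,0,-0.092],
    [0,0,-0.092],
    [0,0,-0.092],
    [0,0,-0.092],
  ],
  translation=[
    [-8.6,-15.7,0.6],
    [-7.1,-16.5,0.6],
    [-5.6,-17,0.6],
    [-4,-17.5,0.6],
    [-2.4,-17.8,0.6],
    [-0.7,-17.9,0.6],
    [0.9,-17.9,0.6],
    [2.6,-17.7,0.6],
  ],
  hand=[1,1,1,1,1,1,1,1],
)

```text
t: 10.55
position: [518.5, 34.3, 379.1]
orientation: [3.141, -0.003, -3.14]
ft_force: [0.3, 0.1, -2.3]
grip_width: 0.107
```

Request:
drive_tool(
  rot=[
    [0,0,0],
    [0,0,0],
    [0,0,0],
    [0,0,0],
    [0,0,0],
    [0,0,0],
    [0,0,0],
    [0,0,0],
  ],
  translation=[
    [0,0,0],
    [0,0,20],
    [0,0,20],
    [0,0,20],
    [0,0,15],
    [0,0,10],
    [0,0,5],
    [0,0,0],
  ],
  hand=[1,1,1,1,1,1,1,1],
)

```text
t: 11.35
position: [518.9, 35.2, 290.7]
orientation: [3.141, -0.001, 3.14]
ft_force: [-0.8, -0.1, -2.2]
grip_width: 0.109
```

Request:
drive_tool(
  rot=[
    [0,0,0],
    [0,0,0],
    [0,0,0],
    [0,0,0],
    [0,0,0],
    [0,0,0],
    [0,0,0],
    [0,0,0],
  ],
  translation=[
    [0,0,4],
    [0,0,3],
    [0,0,2],
    [0,0,2],
    [0,0,1],
    [0,0,1],
    [0,0,1],
    [0,0,0],
  ],
  hand=[1,1,1,1,1,1,1,1],
)

```text
t: 12.15
position: [518.9, 35.0, 277.0]
orientation: [3.141, -0.0, 3.14]
ft_force: [-0.2, 0.3, -1.9]
grip_width: 0.108
```

Request:
drive_tool(
  rot=[
    [0,0,0],
    [0,0,0],
    [0,0,0],
    [0,0,0],
    [0,0,0],
    [0,0,0],
    [0,0,0],
    [0,0,0],
  ],
  translation=[
    [0,0,1],
    [0,0,1],
    [0,0,1],
    [0,0,0],
    [0,0,0],
    [0,0,0],
    [0,0,0],
    [0,0,0],
  ],
  hand=[1,1,1,1,1,1,1,1],
)

```text
t: 12.95
position: [519.0, 35.0, 274.5]
orientation: [3.142, 0.001, 3.14]
ft_force: [-2.4, -0.6, 5.0]
grip_width: 0.107
```

Request:
drive_tool(
  rot=[
    [0,0,0],
    [0,0,0],
    [0,0,0],
    [0,0,0],
    [0,0,0],
    [0,0,0],
    [0,0,0],
    [0,0,0],
  ],
  translation=[
    [0,0,0],
    [0,0,0],
    [0,0,0],
    [0,0,0],
    [0,0,0],
    [0,0,-15],
    [0,0,-30],
    [0,0,-45],
  ],
  hand=[0.6,0.4,0.2,0,0,0,0,0],
)

```text
t: 13.75
position: [518.5, 35.0, 362.5]
orientation: [3.142, -0.006, 3.14]
ft_force: [0.5, 0.3, 0.0]
grip_width: 0.502
```

Request:
drive_tool(
  rot=[
    [0,0,0],
    [0,0,0],
    [0,0,0],
    [0,0,0],
    [0,0,0],
    [0,0,0],
    [0,0,0],
    [0,0,0],
  ],
  translation=[
    [0,-10,-35],
    [15,-35,0],
    [25,-35,0],
    [25,-35,0],
    [25,-35,0],
    [15,-20,0],
    [0,0,0],
    [0,0,0],
  ],
  hand=[0,0,0,0,0,0,0,0],
)

```text
t: 14.55
position: [413.5, -135.0, 399.3]
orientation: [3.141, 0.001, 3.139]
ft_force: [0.3, 0.3, 1.1]
grip_width: 0.502
```

```bash
python3 - <<'E'
from h import *
s=bot.get_state();print(s["position"],s["joint_pos"])
im,d=camera("top");np.savez("top1.npz",im=im,d=d);P=pts("top",d);H,S,V=cv2.split(cv2.cvtColor(im,cv2.COLOR_RGB2HSV))
ok=d>0
b=np.zeros((384,512),bool);b[155:240,225:305]=1
Q=P[b&ok&(H>20)&(H<38)&(S>120)];print(len(Q))
for n,lo,hi in(("rim",80,105),("tab",115,145)):
    q=Q[(Q[:,2]>lo)&(Q[:,2]<hi)]
    if len(q)>3: print(n,len(q),q.mean(0).round(1),[np.round(x,1) for x in cv2.minAreaRect(q[:,:2].astype(np.float32))])
b[:]=0;b[160:225,320:375]=1
o=b&ok&(H<22)&(S>150);Q=P[o&(P[...,2]>70)&(P[...,2]<125)][:,:2]
a=[np.round(x,1) for x in cv2.minAreaRect(Q.astype(np.float32))];print("jug",len(Q),a)
# axis: circle centre from balls? use handle: points farthest along the -f
for yaw in np.radians([-38,-40,-42,-44,-46,-48]):
    f=np.array([np.cos(yaw),np.sin(yaw)]);l=np.array([-f[1],f[0]])
    s_=Q@f;t=Q@l;h=t[s_<s_.min()+25];w=t[s_>s_.max()-25]
    print(round(np.degrees(yaw)),"s",s_.min().round(1),s_.max().round(1),"handle t",h.min().round(1),h.max().round(1),"spout t",w.min().round(1),w.max().round(1),"all",((t.min()+t.max())/2).round(1))
c=im[145:250,215:385];cv2.imwrite("pics/mid.png",cv2.resize(c[:,:,::-1],None,fx=4.5,fy=4.5,interpolation=cv2.INTER_CUBIC))
E
```

```text
[ 413.53939723 -134.96345891  399.25849862] [-4.00509697e-01 -2.05614792e-01  1.65557020e+00  4.82184677e-04
  1.69102962e+00 -1.96829286e+00]
820
rim 72 [512.9 -10.4  90. ] [array([516.2, -17.6]), array([ 93.7, 112.5]), np.float64(0.3)]
tab 43 [517.2  34.2 128.9] [array([516.7,  34.1]), array([49.5,  7.7]), np.float64(1.0)]
jug 304 [array([ 518.5, -321.4]), array([ 86.1, 181.9]), np.float64(45.7)]
-38 s 514.1 697.0 handle t 55.7 69.3 spout t 45.9 100.6 all 67.4
-40 s 511.8 694.5 handle t 73.8 87.8 spout t 69.9 124.3 all 88.1
-42 s 508.9 691.3 handle t 91.8 106.2 spout t 93.8 147.8 all 108.6
-44 s 505.3 687.2 handle t 109.6 124.6 spout t 117.3 171.2 all 129.1
-46 s 501.0 682.3 handle t 127.2 142.9 spout t 138.2 194.4 all 150.5
-48 s 496.0 676.5 handle t 144.6 161.0 spout t 161.0 217.8 all 172.3
```

View pics/mid.png

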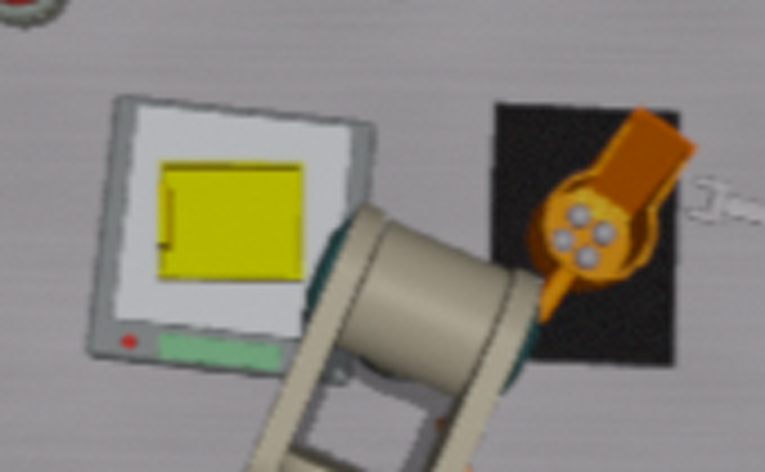

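The pan stands near plate middle: measured (516.5,-19), yaw about 90°, tab to the left. In the crop it fills (160-302, 162-280) on the plate, and the jug with its four balls is still on the mat. I turn the wrist while measuring the jug pose from the first picture.

Request:
drive_tool(
  rot=[
    [0,0,0.148],
    [0,0,0.148],
    [0,0,0.148],
    [0,0,0.148],
    [0,0,0.148],
    [0,0,0.148],
    [0,0,0.148],
    [0,0,0.148],
  ],
  translation=[
    [0,0,0],
    [0,0,0],
    [0,0,0],
    [0,0,0],
    [0,0,0],
    [0,0,0],
    [0,0,0],
    [0,0,0],
  ],
  hand=[0,0,0,0,0,0,0,0],
)

```text
t: 15.4
position: [414.3, -133.8, 398.9]
orientation: [-3.142, -0.0, 1.952]
ft_force: [0.4, 0.4, 0.2]
grip_width: 0.5
```

Request:
drive_tool(
  rot=[
    [0,0,0.148],
    [0,0,0.148],
    [0,0,0.148],
    [0,0,0.148],
    [0,0,0.148],
    [0,0,0.148],
    [0,0,0.148],
    [0,0,0.148],
  ],
  translation=[
    [0,0,0],
    [0,0,0],
    [0,0,0],
    [0,0,0],
    [0,0,0],
    [0,0,0],
    [0,0,0],
    [0,0,0],
  ],
  hand=[0,0,0,0,0,0,0,0],
)

```text
t: 16.2
position: [414.3, -133.8, 398.9]
orientation: [-3.141, -0.0, 0.768]
ft_force: [-0.3, -0.3, 0.6]
grip_width: 0.495
```

```bash
python3 - <<'E'
from h import *
f=np.load("top0.npz");im,d=f["im"],f["d"];P=pts("top",d);H,S,V=cv2.split(cv2.cvtColor(im,cv2.COLOR_RGB2HSV))
b=np.zeros((384,512),bool);b[160:222,320:375]=1
o=b&(H<22)&(S>150)&(d>0)
Q=P[o&(P[...,2]>85)&(P[...,2]<125)][:,:2]
print(len(Q))
for yaw in np.radians([-34,-36,-38,-40,-42,-44]):
    f=np.array([np.cos(yaw),np.sin(yaw)]);l=np.array([-f[1],f[0]])
    s_=Q@f;t=Q@l;h=t[s_<s_.min()+25];w=t[s_>s_.max()-25]
    hc=(h.min()+h.max())/2;wc=(w.min()+w.max())/2;m=(s_.min()+s_.max())/2-1
    print(round(np.degrees(yaw)),"s len",np.ptp(s_).round(1),"handle t",hc.round(1),np.ptp(h).round(1),"spout t",wc.round(1),np.ptp(w).round(1),"all",((t.min()+t.max())/2).round(1),"axis",(m*f+hc*l).round(1),"grip",((s_.min()+6)*f+hc*l).round(1))
# rough lip pixels check
m=np.argwhere(o&(P[...,2]>85)&(P[...,2]<125))
E
```

```text
238
-34 s len 195.1 handle t 25.7 12.4 spout t 24.9 55.0 all 25.7 axis [ 516.2 -317.1] grip [ 441.1 -266.5]
-36 s len 194.5 handle t 43.9 12.4 spout t 48.9 54.8 all 46.5 axis [ 514.2 -319.3] grip [ 441.2 -266.3]
-38 s len 193.6 handle t 62.0 12.4 spout t 72.9 54.7 all 67.3 axis [ 512.1 -321.4] grip [ 441.4 -266.1]
-40 s len 192.5 handle t 80.1 12.4 spout t 96.8 54.4 all 87.9 axis [ 509.9 -323.3] grip [ 441.5 -266. ]
-42 s len 192.0 handle t 98.0 12.6 spout t 120.6 54.1 all 108.5 axis [ 507.8 -325.4] grip [ 441.7 -265.8]
-44 s len 191.5 handle t 115.8 12.9 spout t 143.0 56.3 all 128.9 axis [ 505.7 -327.3] grip [ 441.9 -265.7]
```

```bash
python3 - <<'E'
from h import *
R=Rt(-.6,.65);g=np.array([441.3,-266.4,78])
plan([(g-110*R[:,2],R,16),(g,R,6)])
E
```

```text
rows 16 turn [-0.0277, 0.034, 0.0822] |d| 9.9 TCP [ 308.9 -175.8  289. ]
   [[-6.6, -2.7, 6.9], [-7.0, -2.3, 6.6], [-7.4, -1.9, 6.3], [-7.7, -1.4, 6.0], [-8.0, -1.0, 5.7], [-8.3, -0.4, 5.4], [-8.5, 0.1, 5.1], [-8.6, 0.7, 4.8], [-8.7, 1.3, 4.5], [-8.7, 1.8, 4.3], [-8.7, 2.4, 4.0], [-8.6, 3.0, 3.8], [-8.4, 3.6, 3.6], [-8.2, 4.2, 3.5], [-8.0, 4.8, 3.3], [-7.7, 5.4, 3.2]]
rows 6 turn [0.0, 0.0, 0.0] |d| 18.3 TCP [ 363.9 -213.4  201.4]
   [-0.0, -0.0, 18.3]
```

Request:
drive_tool(
  rot=[
    [-0.028,0.034,0.082],
    [-0.028,0.034,0.082],
    [-0.028,0.034,0.082],
    [-0.028,0.034,0.082],
    [-0.028,0.034,0.082],
    [-0.028,0.034,0.082],
    [-0.028,0.034,0.082],
    [-0.028,0.034,0.082],
  ],
  translation=[
    [-6.6,-2.7,6.9],
    [-7,-2.3,6.6],
    [-7.4,-1.9,6.3],
    [-7.7,-1.4,6],
    [-8,-1,5.7],
    [-8.3,-0.4,5.4],
    [-8.5,0.1,5.1],
    [-8.6,0.7,4.8],
  ],
  hand=[0,0,0,0,0,0,0,0],
)

```text
t: 17.0
position: [361.5, -155.5, 343.6]
orientation: [3.017, -0.325, 0.128]
ft_force: [0.2, -0.2, 0.8]
grip_width: 0.5
```

Request:
drive_tool(
  rot=[
    [-0.028,0.034,0.082],
    [-0.028,0.034,0.082],
    [-0.028,0.034,0.082],
    [-0.028,0.034,0.082],
    [-0.028,0.034,0.082],
    [-0.028,0.034,0.082],
    [-0.028,0.034,0.082],
    [-0.028,0.034,0.082],
  ],
  translation=[
    [-8.7,1.3,4.5],
    [-8.7,1.8,4.3],
    [-8.7,2.4,4],
    [-8.6,3,3.8],
    [-8.4,3.6,3.6],
    [-8.2,4.2,3.5],
    [-8,4.8,3.3],
    [-7.7,5.4,3.2],
  ],
  hand=[0,0,0,0,0,0,0,0],
)

```text
t: 17.8
position: [308.9, -177.0, 288.7]
orientation: [3.139, -0.654, -0.593]
ft_force: [-1.0, 0.4, -0.2]
grip_width: 0.498
```

```bash
python3 - <<'E'
from h import *
R=Rt(-.6,.65);g=np.array([441.3,-266.4,78])
print(cur()[2]["joint_pos"].round(2),cur()[0]); plan([(g-60*R[:,2],R,4),(g,R,5)])
im,d=camera("scene");cv2.imwrite("pics/app.png",cv2.resize(im[60:290,100:450,::-1],(800,526)))
E
```

```text
[-0.63 -0.62  2.22  0.03  0.89  1.53] [ 308.89398932 -176.99936233  288.71179736]
rows 4 turn [-0.0003, -0.001, 0.0014] |d| 12.4 TCP [ 333.9 -192.9  249.2]
   [-0.1, -0.2, 12.4]
rows 5 turn [0.0, 0.0, 0.0] |d| 12.0 TCP [ 363.9 -213.4  201.4]
   [0.0, -0.0, 12.0]
```

View pics/app.png

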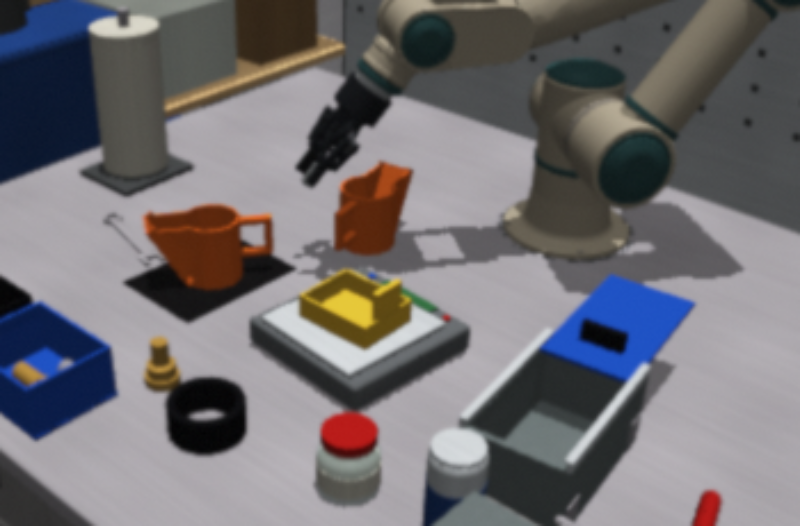

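The scene view shows the gripper lined up over the jug's handle (255,235), clear of the second jug (370,210). The pan is upright on the plate and the lid is open.

Request:
drive_tool(
  rot=[
    [0,0,0],
    [0,0,0],
    [0,0,0],
    [0,0,0],
    [0,0,0],
    [0,0,0],
    [0,0,0],
    [0,0,0],
  ],
  translation=[
    [0,-0.8,20],
    [0,0,20],
    [0,0,20],
    [0,0,20],
    [0,0,16],
    [0,0,14],
    [0,0,0],
    [0,0,0],
  ],
  hand=[0,0,0,0,0,0,0,0],
)

```text
t: 18.65
position: [364.6, -214.1, 201.6]
orientation: [3.136, -0.652, -0.589]
ft_force: [0.1, -0.8, -1.4]
grip_width: 0.502
```

Request:
drive_tool(
  rot=[
    [0,0,0],
    [0,0,0],
    [0,0,0],
    [0,0,0],
    [0,0,0],
    [0,0,0],
    [0,0,0],
    [0,0,0],
  ],
  translation=[
    [0,0,0],
    [0,0,0],
    [0,0,0],
    [0,0,0],
    [0,0,0],
    [0,0,0],
    [0,0,0],
    [0,0,0],
  ],
  hand=[0.3,0.5,1,1,1,1,1,1],
  grip_force=100,
)

```text
t: 19.45
position: [364.3, -214.7, 202.4]
orientation: [3.137, -0.654, -0.591]
ft_force: [-3.6, 2.6, 6.3]
grip_width: 0.145
```

```bash
cat >> h.py <<'E'
A0=.654
def jug(L,psi,tau):  # grasp point and tool R for the spout lip at L, heading psi, tip tau
    f=np.array([np.cos(psi),np.sin(psi),0]);Z=np.array([0,0,1.])
    g=np.array(L,float)-(184*(np.cos(tau)*f-np.sin(tau)*Z)+23.6*(np.sin(tau)*f+np.cos(tau)*Z))
    return g,Rt(psi,A0-tau)
E
python3 - <<'E'
from h import *
p,R,s=cur();g=p+155*R[:,2];print(g)
g1=g+[0,0,160]
a=jug((517,-110,265),1.571,0);print(a[0])
plan([(g1,R,8),(*a,20)])
E
```

```text
[ 442.23266435 -267.89016037   79.42656672]
[ 517.03747587 -293.99999618  241.4       ]
rows 8 turn [0.0, 0.0, 0.0] |d| 20.0 TCP [ 364.3 -214.7  362.4]
   [12.2, 0.1, -15.9]
rows 20 turn [0.066, 0.0002, -0.0858] |d| 11.6 TCP [ 517.1 -388.3  364.4]
   [[8.9, 2.9, 6.7], [8.6, 4.1, 6.5], [8.2, 5.3, 6.2], [7.7, 6.3, 5.8], [7.1, 7.3, 5.4], [6.5, 8.3, 4.9], [5.7, 9.1, 4.3], [4.9, 9.8, 3.7], [4.0, 10.4, 3.0], [3.1, 10.9, 2.3], [2.2, 11.2, 1.6], [1.2, 11.5, 0.8], [0.2, 11.6, 0.1], [-0.8, 11.5, -0.7], [-1.8, 11.3, -1.5], [-2.7, 11.0, -2.2], [-3.7, 10.6, -2.9], [-4.5, 10.0, -3.6], [-5.4, 9.3, -4.2], [-6.1, 8.5, -4.8]]
```

Request:
drive_tool(
  rot=[
    [0,0,0],
    [0,0,0],
    [0,0,0],
    [0,0,0],
    [0,0,0],
    [0,0,0],
    [0,0,0],
    [0,0,0],
  ],
  translation=[
    [3,0,-4],
    [9,0,-12],
    [15,0,-20],
    [18,0,-23],
    [18,0,-23],
    [16,0,-21],
    [12,0,-16],
    [6,0,-8],
  ],
  hand=[1,1,1,1,1,1,1,1],
)

```text
t: 20.25
position: [364.3, -213.9, 362.8]
orientation: [3.136, -0.654, -0.59]
ft_force: [0.1, -0.4, -3.3]
grip_width: 0.146
```

Request:
drive_tool(
  rot=[
    [0.066,0,-0.086],
    [0.066,0,-0.086],
    [0.066,0,-0.086],
    [0.066,0,-0.086],
    [0.066,0,-0.086],
    [0.066,0,-0.086],
    [0.066,0,-0.086],
    [0.066,0,-0.086],
  ],
  translation=[
    [8.9,2.9,6.7],
    [8.6,4.1,6.5],
    [8.2,5.3,6.2],
    [7.7,6.3,5.8],
    [7.1,7.3,5.4],
    [6.5,8.3,4.9],
    [5.7,9.1,4.3],
    [4.9,9.8,3.7],
  ],
  hand=[1,1,1,1,1,1,1,1],
)

```text
t: 21.05
position: [425.6, -283.7, 360.3]
orientation: [-3.141, -0.648, 0.278]
ft_force: [0.1, -0.0, -3.2]
grip_width: 0.144
```

Request:
drive_tool(
  rot=[
    [0.066,0,-0.086],
    [0.066,0,-0.086],
    [0.066,0,-0.086],
    [0.066,0,-0.086],
    [0.066,0,-0.086],
    [0.066,0,-0.086],
    [0.066,0,-0.086],
    [0.066,0,-0.086],
  ],
  translation=[
    [4,10.4,3],
    [3.1,10.9,2.3],
    [2.2,11.2,1.6],
    [1.2,11.5,0.8],
    [0.2,11.6,0.1],
    [-0.8,11.5,-0.7],
    [-1.8,11.3,-1.5],
    [-2.7,11,-2.2],
  ],
  hand=[1,1,1,1,1,1,1,1],
)

```text
t: 21.85
position: [487.0, -353.1, 360.9]
orientation: [-3.136, -0.65, 1.141]
ft_force: [0.5, -0.1, -3.5]
grip_width: 0.148
```

Request:
drive_tool(
  rot=[
    [0.066,0,-0.086],
    [0.066,0,-0.086],
    [0.066,0,-0.086],
    [0.066,0,-0.086],
    [0,0,0],
    [0,0,0],
    [0,0,0],
    [0,0,0],
  ],
  translation=[
    [-3.7,10.6,-2.9],
    [-4.5,10,-3.6],
    [-5.4,9.3,-4.2],
    [-6.1,8.5,-4.8],
    [0,0,0],
    [0,0,0],
    [0,0,0],
    [0,0,0],
  ],
  hand=[1,1,1,1,1,1,1,1],
)

```text
t: 22.65
position: [517.1, -386.9, 362.9]
orientation: [-3.137, -0.652, 1.57]
ft_force: [0.7, -0.4, -3.1]
grip_width: 0.15
```

```bash
python3 - <<'E'
from h import *
p,R,s=cur();print(s["joint_pos"].round(2),p+155*R[:,2]);
plan([(*jug((517,-70,190),1.571,.75),12),(*jug((517,-50,112),1.571,.85),8)])
im,d=camera("scene");cv2.imwrite("pics/carry.png",cv2.resize(im[40:270,100:450,::-1],(800,526)))
E
```

```text
[-0.77  0.54  0.94  0.52  2.09 -0.61] [ 516.49273411 -292.86638915  239.68133722]
rows 12 turn [-0.0003, -0.0623, 0.0001] |d| 16.8 TCP [ 517.  -205.9  452.4]
   [[16.5, -0.0, 3.2], [16.7, -0.0, 2.2], [16.8, -0.0, 1.1], [16.8, -0.0, 0.1], [16.8, -0.0, -1.0], [16.7, -0.0, -2.0], [16.6, -0.0, -3.0], [16.3, -0.0, -4.1], [16.0, -0.0, -5.1], [15.7, -0.0, -6.1], [15.3, -0.0, -7.0], [14.8, -0.0, -8.0]]
rows 8 turn [-0.0, -0.0125, 0.0] |d| 10.1 TCP [ 517.  -159.   386.7]
   [[6.6, 0.0, 7.6], [6.7, 0.0, 7.5], [6.8, 0.0, 7.5], [6.9, 0.0, 7.4], [7.0, 0.0, 7.3], [7.1, 0.0, 7.2], [7.2, 0.0, 7.1], [7.3, 0.0, 7.0]]
```

View pics/carry.png

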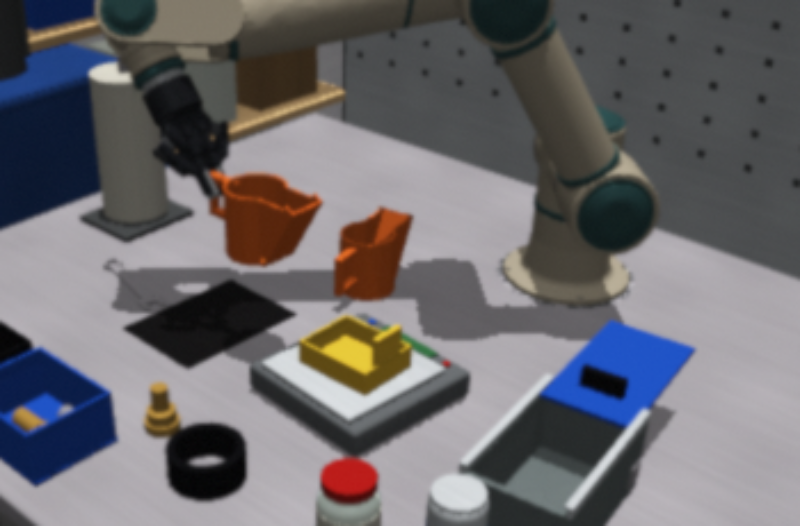

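The jug is carried upright at (265,220), spout towards the pan at (355,355); the mat is empty and the bystanders are untouched. I tip part way while bringing it over.

Request:
drive_tool(
  rot=[
    [0,-0.062,0],
    [0,-0.062,0],
    [0,-0.062,0],
    [0,-0.062,0],
    [0,-0.062,0],
    [0,-0.062,0],
    [0,-0.062,0],
    [0,-0.062,0],
  ],
  translation=[
    [16.5,0,3.2],
    [16.7,0,2.2],
    [16.8,0,1.1],
    [16.8,0,0.1],
    [16.8,0,-1],
    [16.7,0,-2],
    [16.6,0,-3],
    [16.3,0,-4.1],
  ],
  hand=[1,1,1,1,1,1,1,1],
)

```text
t: 23.5
position: [516.8, -265.7, 423.2]
orientation: [-3.139, -0.154, 1.574]
ft_force: [-0.2, -0.5, -3.4]
grip_width: 0.148
```

Request:
drive_tool(
  rot=[
    [0,-0.062,0],
    [0,-0.062,0],
    [0,-0.062,0],
    [0,-0.062,0],
    [0,0,0],
    [0,0,0],
    [0,0,0],
    [0,0,0],
  ],
  translation=[
    [16,0,-5.1],
    [15.7,0,-6.1],
    [15.3,0,-7],
    [14.8,0,-8],
    [0,0,0],
    [0,0,0],
    [0,0,0],
    [0,0,0],
  ],
  hand=[1,1,1,1,1,1,1,1],
)

```text
t: 24.3
position: [517.0, -207.2, 451.9]
orientation: [-3.137, 0.091, 1.574]
ft_force: [-0.2, -0.2, -3.6]
grip_width: 0.146
```

```bash
python3 - <<'E'
from h import *
p,R,s=cur();print(s["joint_pos"].round(2),p,s["orientation"])
plan([(*jug((517,-52,114),1.571,.85),8),(*jug((517,-52,114),1.571,1.45),24)])
im,d=camera("top");P=pts("top",d);H,S,V=cv2.split(cv2.cvtColor(im,cv2.COLOR_RGB2HSV))
im2,d2=camera("scene");P=pts("scene",d2);H,S,V=cv2.split(cv2.cvtColor(im2,cv2.COLOR_RGB2HSV))
o=(H<22)&(S>150)&(d2>0)&(P[...,0]>440)&(P[...,1]>-330)&(P[...,1]<40)&(P[...,2]>120)&(P[...,0]<640)&(P[...,2]<420)
Q=P[o];k=Q[Q[:,1]>Q[:,1].max()-12];print("lip end",len(Q),Q.min(0).round(),Q.max(0).round(),k.mean(0).round(1),k.min(0).round(),k.max(0).round())
E
```

```text
[-0.43  0.13  1.23 -0.09  1.75 -0.45] [ 517.0040353  -207.20825603  451.93559241] [-3.13674992  0.090565    1.57380579]
rows 8 turn [-0.0006, -0.0132, 0.0004] |d| 9.8 TCP [ 517.  -161.   388.7]
   [[6.5, 0.1, 7.4], [6.6, 0.0, 7.3], [6.7, 0.0, 7.2], [6.8, 0.0, 7.1], [6.8, 0.0, 7.0], [6.9, 0.0, 6.9], [7.0, 0.0, 6.8], [7.1, 0.0, 6.7]]
rows 24 turn [0.0, -0.025, -0.0] |d| 7.3 TCP [517.   13.2 402.2]
   [[7.0, -0.0, -2.0], [7.0, -0.0, -2.1], [6.9, -0.0, -2.3], [6.8, -0.0, -2.5], [6.8, -0.0, -2.7], [6.7, -0.0, -2.8], [6.6, -0.0, -3.0], [6.6, -0.0, -3.2], [6.5, -0.0, -3.3], [6.4, -0.0, -3.5], [6.3, -0.0, -3.6], [6.2, -0.0, -3.8], [6.1, -0.0, -3.9], [6.0, -0.0, -4.1], [5.9, -0.0, -4.3], [5.8, -0.0, -4.4], [5.7, -0.0, -4.5], [5.6, -0.0, -4.7], [5.5, -0.0, -4.8], [5.3, -0.0, -5.0], [5.2, -0.0, -5.1], [5.1, -0.0, -5.2], [4.9, -0.0, -5.3], [4.8, -0.0, -5.5]]
lip end 1467 [ 471. -248.  121.] [566.  39. 315.] [539.   37.5 121.8] [534.  36. 121.] [542.  39. 123.]
```

Request:
drive_tool(
  rot=[
    [0,-0.013,0],
    [0,-0.013,0],
    [0,-0.013,0],
    [0,-0.013,0],
    [0,-0.013,0],
    [0,-0.013,0],
    [0,-0.013,0],
    [0,-0.013,0],
  ],
  translation=[
    [6.5,0,7.4],
    [6.6,0,7.3],
    [6.7,0,7.2],
    [6.8,0,7.1],
    [6.8,0,7],
    [6.9,0,6.9],
    [7,0,6.8],
    [7.1,0,6.7],
  ],
  hand=[1,1,1,1,1,1,1,1],
)

```text
t: 25.2
position: [516.7, -159.7, 388.7]
orientation: [-3.138, 0.197, 1.575]
ft_force: [0.6, 1.1, -2.9]
grip_width: 0.145
```

```bash
python3 - <<'E'
from h import *
p,R,s=cur();print(s["joint_pos"].round(2),p,s["orientation"])
im2,d2=camera("scene");P=pts("scene",d2);H,S,V=cv2.split(cv2.cvtColor(im2,cv2.COLOR_RGB2HSV))
o=(H<18)&(S>150)&(d2>0)&(P[...,0]>440)&(P[...,1]>-330)&(P[...,1]<20)&(P[...,2]>95)&(P[...,0]<640)&(P[...,2]<420)
Q=P[o];k=Q[Q[:,1]>Q[:,1].max()-12];print("lip end",len(Q),k.mean(0).round(1),k.min(0).round(),k.max(0).round())
cv2.imwrite("pics/low.png",cv2.resize(im2[80:270,150:400,::-1],(790,600)))
E
```

```text
[-0.33  0.09  1.4  -0.19  1.59 -0.35] [ 516.68063788 -159.71202175  388.70876097] [-3.13787538  0.19695366  1.57534033]
lip end 1498 [520.5 -55.2 116.6] [488. -61. 111.] [551. -49. 128.]
```

View pics/low.png

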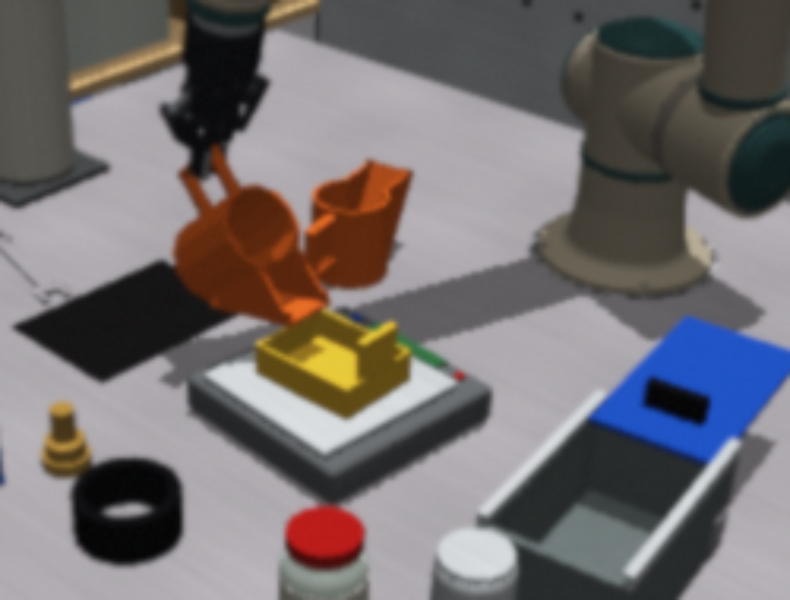

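The lip is over the pan's near end at (520,-49,112), spout at image (310,305), as planned. I tip slowly with the lip held in place.

```bash
python3 - <<'E'
from h import *
L=(517,-50,107)
plan([(*jug(L,1.571,1.0),8),(*jug(L,1.571,1.3),24),(*jug(L,1.571,1.5),8)])
E
```

```text
rows 8 turn [-0.0006, -0.0187, 0.0007] |d| 5.4 TCP [ 517.  -116.7  394.9]
   [[5.0, 0.1, -2.0], [5.0, 0.1, -2.1], [4.9, 0.1, -2.2], [4.9, 0.1, -2.3], [4.8, 0.1, -2.3], [4.8, 0.1, -2.4], [4.7, 0.1, -2.5], [4.7, 0.0, -2.6]]
rows 24 turn [0.0, -0.0125, 0.0] |d| 3.7 TCP [517.  -28.7 401.7]
   [[3.4, 0.0, -1.5], [3.3, 0.0, -1.6], [3.3, 0.0, -1.6], [3.3, 0.0, -1.6], [3.3, 0.0, -1.7], [3.3, 0.0, -1.7], [3.2, 0.0, -1.8], [3.2, 0.0, -1.8], [3.2, 0.0, -1.8], [3.2, 0.0, -1.9], [3.1, 0.0, -1.9], [3.1, 0.0, -2.0], [3.1, 0.0, -2.0], [3.1, 0.0, -2.0], [3.0, 0.0, -2.1], [3.0, 0.0, -2.1], [3.0, 0.0, -2.1], [3.0, 0.0, -2.2], [2.9, 0.0, -2.2], [2.9, 0.0, -2.3], [2.9, 0.0, -2.3], [2.8, 0.0, -2.3], [2.8, 0.0, -2.4], [2.8, 0.0, -2.4]]
rows 8 turn [0.0, -0.025, 0.0] |d| 7.4 TCP [517.   29.5 391.6]
   [[6.6, -0.0, -3.4], [6.5, -0.0, -3.5], [6.4, -0.0, -3.7], [6.3, -0.0, -3.8], [6.2, -0.0, -4.0], [6.1, -0.0, -4.2], [6.0, -0.0, -4.3], [5.9, -0.0, -4.5]]
```

Request:
drive_tool(
  rot=[
    [0,-0.0187,0],
    [0,-0.0187,0],
    [0,-0.0187,0],
    [0,-0.0187,0],
    [0,-0.0187,0],
    [0,-0.0187,0],
    [0,-0.0187,0],
    [0,-0.0187,0],
  ],
  translation=[
    [5,0,-2],
    [5,0,-2.1],
    [4.9,0,-2.2],
    [4.9,0,-2.3],
    [4.8,0,-2.3],
    [4.8,0,-2.4],
    [4.7,0,-2.5],
    [4.7,0,-2.6],
  ],
  hand=[1,1,1,1,1,1,1,1],
)

```text
t: 26.05
position: [516.6, -117.5, 397.2]
orientation: [-3.138, 0.347, 1.576]
ft_force: [0.3, 0.1, -3.1]
grip_width: 0.146
```

Request:
drive_tool(
  rot=[
    [0,-0.0125,0],
    [0,-0.0125,0],
    [0,-0.0125,0],
    [0,-0.0125,0],
    [0,-0.0125,0],
    [0,-0.0125,0],
    [0,-0.0125,0],
    [0,-0.0125,0],
  ],
  translation=[
    [3.4,0,-1.5],
    [3.3,0,-1.6],
    [3.3,0,-1.6],
    [3.3,0,-1.6],
    [3.3,0,-1.7],
    [3.3,0,-1.7],
    [3.2,0,-1.8],
    [3.2,0,-1.8],
  ],
  hand=[1,1,1,1,1,1,1,1],
)

```text
t: 26.85
position: [516.5, -88.3, 399.5]
orientation: [-3.138, 0.446, 1.576]
ft_force: [-0.5, -0.0, -2.8]
grip_width: 0.146
```

Request:
drive_tool(
  rot=[
    [0,-0.0125,0],
    [0,-0.0125,0],
    [0,-0.0125,0],
    [0,-0.0125,0],
    [0,-0.0125,0],
    [0,-0.0125,0],
    [0,-0.0125,0],
    [0,-0.0125,0],
  ],
  translation=[
    [3.2,0,-1.8],
    [3.2,0,-1.9],
    [3.1,0,-1.9],
    [3.1,0,-2],
    [3.1,0,-2],
    [3.1,0,-2],
    [3,0,-2.1],
    [3,0,-2.1],
  ],
  hand=[1,1,1,1,1,1,1,1],
)

```text
t: 27.65
position: [516.4, -58.9, 402.0]
orientation: [-3.138, 0.547, 1.577]
ft_force: [-0.1, 1.0, -2.2]
grip_width: 0.145
```

Request:
drive_tool(
  rot=[
    [0,-0.0125,0],
    [0,-0.0125,0],
    [0,-0.0125,0],
    [0,-0.0125,0],
    [0,-0.0125,0],
    [0,-0.0125,0],
    [0,-0.0125,0],
    [0,-0.0125,0],
  ],
  translation=[
    [3,0,-2.1],
    [3,0,-2.2],
    [2.9,0,-2.2],
    [2.9,0,-2.3],
    [2.9,0,-2.3],
    [2.8,0,-2.3],
    [2.8,0,-2.4],
    [2.8,0,-2.4],
  ],
  hand=[1,1,1,1,1,1,1,1],
)

```text
t: 28.45
position: [516.3, -29.6, 404.1]
orientation: [-3.137, 0.646, 1.577]
ft_force: [0.0, -0.4, -1.9]
grip_width: 0.143
```

```bash
python3 - <<'E'
from h import *
p,R,s=cur();print(s["joint_pos"].round(2),p,s["orientation"])
a,_=camera("top");b,_=camera("scene")
A=cv2.resize(a[150:250,220:330],(660,600));B=b[100:250,180:370]
cv2.imwrite("pics/pour.png",cv2.resize(B[:,:,::-1],(760,600),interpolation=cv2.INTER_CUBIC));cv2.imwrite("pics/pourt.png",A[:,:,::-1])
E
```

```text
[-0.    0.04  1.46 -0.65  1.63 -0.05] [516.26114153 -29.60885552 404.0614565 ] [-3.13694496  0.64646573  1.57733609]
```

View pics/pour.png

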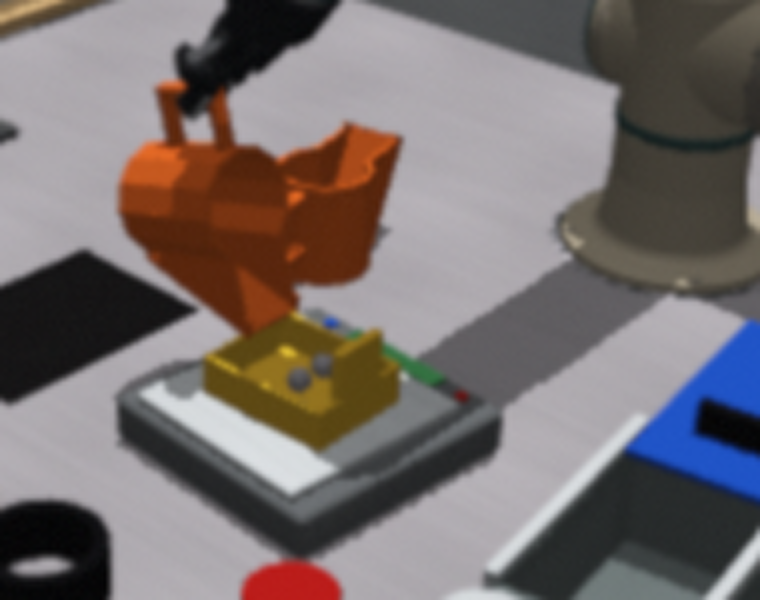

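At least two balls are visible in the pan, at (300,380) and (322,365). The wrist load fell by about 1.2 N, close to four balls' weight. I tip to 86° to make sure.

Request:
drive_tool(
  rot=[
    [0,-0.025,0],
    [0,-0.025,0],
    [0,-0.025,0],
    [0,-0.025,0],
    [0,-0.025,0],
    [0,-0.025,0],
    [0,-0.025,0],
    [0,-0.025,0],
  ],
  translation=[
    [6.6,0,-3.4],
    [6.5,0,-3.5],
    [6.4,0,-3.7],
    [6.3,0,-3.8],
    [6.2,0,-4],
    [6.1,0,-4.2],
    [6,0,-4.3],
    [5.9,0,-4.5],
  ],
  hand=[1,1,1,1,1,1,1,1],
)

```text
t: 29.35
position: [516.0, 29.0, 393.8]
orientation: [-3.136, 0.848, 1.579]
ft_force: [0.7, 0.4, -1.4]
grip_width: 0.148
```

Request:
drive_tool(
  rot=[
    [0,0,0],
    [0,0,0],
    [0,0,0],
    [0,0,0],
    [0,0,0],
    [0,0,0],
    [0,0,0],
    [0,0,0],
  ],
  translation=[
    [0,0,0],
    [0,0,0],
    [0,0,0],
    [0,0,0],
    [0,0,0],
    [0,0,0],
    [0,0,0],
    [0,0,0],
  ],
  hand=[1,1,1,1,1,1,1,1],
)

```text
t: 30.15
position: [516.0, 28.3, 393.9]
orientation: [-3.136, 0.846, 1.579]
ft_force: [-0.5, -0.3, -2.7]
grip_width: 0.148
```

```bash
python3 - <<'E'
from h import *
# raise lip straight up 70 and back while tipping back to .8; then upright at carry pose, then yaw back, then above mat
m=np.array([518,-322.]);print(cur()[2]["ft_force"],cur()[2]["joint_pos"].round(2))
plan([(*jug((517,-70,190),1.571,.9),8),(*jug((517,-110,265),1.571,0),12)])
E
```

```text
[-0.53961457 -0.31759149 -2.71658993] [ 0.14  0.08  1.47 -0.84  1.69  0.07]
rows 8 turn [-0.0002, 0.0749, 0.0006] |d| 26.0 TCP [ 517.  -165.1  469.8]
   [[-23.1, 0.0, 11.8], [-24.0, 0.0, 10.0], [-24.6, 0.0, 8.2], [-25.2, 0.0, 6.3], [-25.6, 0.1, 4.4], [-25.9, 0.1, 2.5], [-26.0, 0.1, 0.6], [-25.9, 0.1, -1.4]]
rows 12 turn [0.0, 0.075, 0.0] |d| 20.6 TCP [ 517.1 -388.3  364.4]
   [[-15.9, -0.0, 13.0], [-16.8, -0.0, 11.8], [-17.7, -0.0, 10.5], [-18.4, -0.0, 9.2], [-19.0, -0.0, 7.8], [-19.6, -0.0, 6.3], [-20.0, -0.0, 4.8], [-20.3, -0.0, 3.3], [-20.5, -0.0, 1.8], [-20.6, -0.0, 0.2], [-20.5, -0.0, -1.3], [-20.4, -0.0, -2.8]]
```

Request:
drive_tool(
  rot=[
    [0,0.075,0],
    [0,0.075,0],
    [0,0.075,0],
    [0,0.075,0],
    [0,0.075,0],
    [0,0.075,0],
    [0,0.075,0],
    [0,0.075,0],
  ],
  translation=[
    [-23.1,0,11.8],
    [-24,0,10],
    [-24.6,0,8.2],
    [-25.2,0,6.3],
    [-25.6,0,4.4],
    [-25.9,0,2.5],
    [-26,0,0.6],
    [-25.9,0,-1.4],
  ],
  hand=[1,1,1,1,1,1,1,1],
)

```text
t: 30.95
position: [516.8, -166.1, 470.3]
orientation: [-3.138, 0.243, 1.576]
ft_force: [0.4, 0.9, -2.6]
grip_width: 0.146
```

Request:
drive_tool(
  rot=[
    [0,0.075,0],
    [0,0.075,0],
    [0,0.075,0],
    [0,0.075,0],
    [0,0.075,0],
    [0,0.075,0],
    [0,0.075,0],
    [0,0.075,0],
  ],
  translation=[
    [-15.9,0,13],
    [-16.8,0,11.8],
    [-17.7,0,10.5],
    [-18.4,0,9.2],
    [-19,0,7.8],
    [-19.6,0,6.3],
    [-20,0,4.8],
    [-20.3,0,3.3],
  ],
  hand=[1,1,1,1,1,1,1,1],
)

```text
t: 31.75
position: [517.2, -314.7, 399.3]
orientation: [-3.137, -0.356, 1.573]
ft_force: [-0.2, 0.9, -1.8]
grip_width: 0.15
```

Request:
drive_tool(
  rot=[
    [0,0.075,0],
    [0,0.075,0],
    [0,0.075,0],
    [0,0.075,0],
    [0,0,0],
    [0,0,0],
    [0,0,0],
    [0,0,0],
  ],
  translation=[
    [-20.5,0,1.8],
    [-20.6,0,0.2],
    [-20.5,0,-1.3],
    [-20.4,0,-2.8],
    [0,0,0],
    [0,0,0],
    [0,0,0],
    [0,0,0],
  ],
  hand=[1,1,1,1,1,1,1,1],
)

```text
t: 32.55
position: [517.7, -387.2, 365.8]
orientation: [-3.139, -0.652, 1.574]
ft_force: [0.8, -0.1, -2.0]
grip_width: 0.151
```

```bash
python3 - <<'E'
from h import *
p,R,s=cur();print(p,s["orientation"],s["ft_force"],s["joint_pos"].round(2))
# yaw about vertical to +0.6: jug axis above mat centre (518,-322)
a,_=camera("top");b,_=camera("scene")
A=cv2.resize(a[150:250,220:330],(440,400),interpolation=cv2.INTER_CUBIC);B=cv2.resize(b[130:230,220:310],(360,400),interpolation=cv2.INTER_CUBIC)
cv2.imwrite("pics/balls.png",np.hstack([A,B])[:,:,::-1])
E
```

```text
[ 517.74418101 -387.17187711  365.81839395] [-3.13852189 -0.65208031  1.57384044] [ 0.83677296 -0.12621311 -2.04809701] [-0.77  0.54  0.93  0.52  2.1  -0.61]
```

View pics/balls.png

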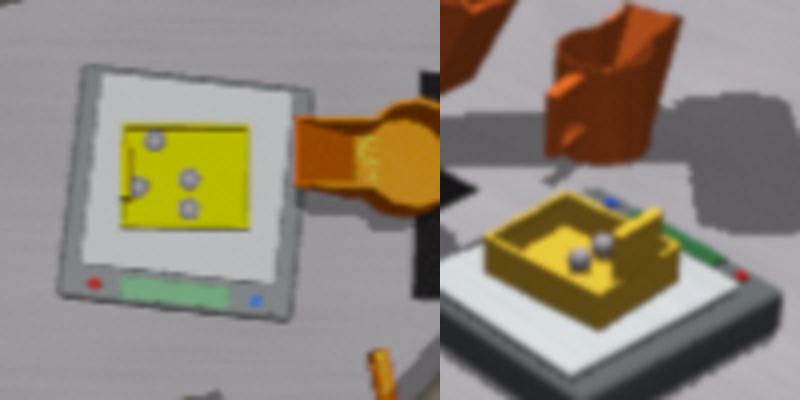

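All four balls lie in the pan (top view at (153,140), (138,186), (190,178), (190,208)) and the jug is empty. I return the jug to the mat.

```bash
python3 - <<'E'
from h import *
p,R,s=cur()
psi=-.5;f=np.array([np.cos(psi),np.sin(psi),0]);ax=np.array([518,-320,0]);g=ax-88*f
plan([(g+[0,0,239],Rt(psi,A0),20),(g+[0,0,100],Rt(psi,A0),8)])
E
```

```text
rows 20 turn [-0.0632, 0.0002, 0.0823] |d| 11.1 TCP [ 358.  -232.6  362. ]
   [[6.1, -7.9, 4.9], [5.4, -8.7, 4.4], [4.6, -9.4, 3.8], [3.8, -9.9, 3.2], [3.0, -10.4, 2.5], [2.1, -10.8, 1.9], [1.2, -11.0, 1.2], [0.3, -11.1, 0.5], [-0.6, -11.1, -0.2], [-1.5, -11.0, -0.9], [-2.4, -10.7, -1.6], [-3.3, -10.4, -2.3], [-4.1, -9.9, -2.9], [-4.9, -9.3, -3.5], [-5.6, -8.7, -4.1], [-6.3, -7.9, -4.6], [-6.9, -7.0, -5.1], [-7.5, -6.1, -5.5], [-7.9, -5.1, -5.9], [-8.3, -4.1, -6.2]]
rows 8 turn [0.0, 0.0, 0.0] |d| 17.4 TCP [ 358.  -232.6  223. ]
   [-10.6, 0.0, 13.8]
```

Request:
drive_tool(
  rot=[
    [-0.0632,0,0.0823],
    [-0.0632,0,0.0823],
    [-0.0632,0,0.0823],
    [-0.0632,0,0.0823],
    [-0.0632,0,0.0823],
    [-0.0632,0,0.0823],
    [-0.0632,0,0.0823],
    [-0.0632,0,0.0823],
  ],
  translation=[
    [6.1,-7.9,4.9],
    [5.4,-8.7,4.4],
    [4.6,-9.4,3.8],
    [3.8,-9.9,3.2],
    [3,-10.4,2.5],
    [2.1,-10.8,1.9],
    [1.2,-11,1.2],
    [0.3,-11.1,0.5],
  ],
  hand=[1,1,1,1,1,1,1,1],
)

```text
t: 33.45
position: [453.2, -325.3, 363.4]
orientation: [-3.139, -0.651, 0.739]
ft_force: [-0.2, -0.6, -3.0]
grip_width: 0.147
```

Request:
drive_tool(
  rot=[
    [-0.0632,0,0.0823],
    [-0.0632,0,0.0823],
    [-0.0632,0,0.0823],
    [-0.0632,0,0.0823],
    [-0.0632,0,0.0823],
    [-0.0632,0,0.0823],
    [-0.0632,0,0.0823],
    [-0.0632,0,0.0823],
  ],
  translation=[
    [-0.6,-11.1,-0.2],
    [-1.5,-11,-0.9],
    [-2.4,-10.7,-1.6],
    [-3.3,-10.4,-2.3],
    [-4.1,-9.9,-2.9],
    [-4.9,-9.3,-3.5],
    [-5.6,-8.7,-4.1],
    [-6.3,-7.9,-4.6],
  ],
  hand=[1,1,1,1,1,1,1,1],
)

```text
t: 34.25
position: [389.5, -263.2, 361.8]
orientation: [3.141, -0.651, -0.088]
ft_force: [-0.2, 0.6, -2.7]
grip_width: 0.149
```

Request:
drive_tool(
  rot=[
    [-0.0632,0,0.0823],
    [-0.0632,0,0.0823],
    [-0.0632,0,0.0823],
    [-0.0632,0,0.0823],
    [0,0,0],
    [0,0,0],
    [0,0,0],
    [0,0,0],
  ],
  translation=[
    [-6.9,-7,-5.1],
    [-7.5,-6.1,-5.5],
    [-7.9,-5.1,-5.9],
    [-8.3,-4.1,-6.2],
    [0,0,0],
    [-6,0,8],
    [-12,0,16],
    [-12,0,16],
  ],
  hand=[1,1,1,1,1,1,1,1],
)

```text
t: 35.05
position: [358.6, -233.6, 310.0]
orientation: [3.139, -0.651, -0.497]
ft_force: [-0.1, 0.2, -3.0]
grip_width: 0.146
```

Request:
drive_tool(
  rot=[
    [0,0,0],
    [0,0,0],
    [0,0,0],
    [0,0,0],
    [0,0,0],
    [0,0,0],
    [0,0,0],
    [0,0,0],
  ],
  translation=[
    [-12,0,16],
    [-12,0,16],
    [-12,0,16],
    [-9,0,12],
    [-6,0,8],
    [-3,0,4],
    [0,0,0],
    [0,0,0],
  ],
  hand=[1,1,1,1,1,1,1,1],
)

```text
t: 35.85
position: [359.3, -234.2, 221.9]
orientation: [3.139, -0.653, -0.499]
ft_force: [-0.1, 0.9, -1.9]
grip_width: 0.149
```

```bash
python3 - <<'E'
from h import *
p,R,s=cur();print(p+155*R[:,2],s["joint_pos"].round(2))
psi=-.5;f=np.array([np.cos(psi),np.sin(psi),0]);g=np.array([518,-320,0])-88*f
plan([(g+[0,0,84],Rt(psi,A0),4),(g+[0,0,77],Rt(psi,A0),4)])
E
```

```text
[ 441.76961242 -279.61883643   98.74676475] [-0.69 -0.24  2.1   0.19  0.65  1.26]
rows 4 turn [0.0005, 0.0003, 0.0002] |d| 3.7 TCP [ 358.  -232.6  207. ]
   [-2.6, -0.2, 2.7]
rows 4 turn [0.0, 0.0, 0.0] |d| 1.8 TCP [ 358.  -232.6  200. ]
   [-1.1, 0.0, 1.4]
```

Request:
drive_tool(
  rot=[
    [0,0,0],
    [0,0,0],
    [0,0,0],
    [0,0,0],
    [0,0,0],
    [0,0,0],
    [0,0,0],
    [0,0,0],
  ],
  translation=[
    [-3,0,4],
    [-2.4,0,3.2],
    [-1.8,0,2.4],
    [-1.2,0,1.6],
    [-1.2,0,1.6],
    [-0.6,0,0.8],
    [-0.6,0,0.8],
    [0,0,0],
  ],
  hand=[1,1,1,1,1,1,1,1],
)

```text
t: 36.65
position: [359.2, -234.1, 203.3]
orientation: [3.139, -0.652, -0.499]
ft_force: [0.3, 0.8, -1.8]
grip_width: 0.146
```

Request:
drive_tool(
  rot=[
    [0,0,0],
    [0,0,0],
    [0,0,0],
    [0,0,0],
    [0,0,0],
    [0,0,0],
    [0,0,0],
    [0,0,0],
  ],
  translation=[
    [-0.6,0,0.8],
    [-0.6,0,0.8],
    [-0.3,0,0.4],
    [0,0,0],
    [0,0,0],
    [0,0,0],
    [0,0,0],
    [0,0,0],
  ],
  hand=[1,1,1,1,1,1,1,1],
)

```text
t: 37.45
position: [359.7, -234.5, 202.3]
orientation: [3.138, -0.656, -0.499]
ft_force: [-4.6, 1.1, 6.8]
grip_width: 0.148
```

Request:
drive_tool(
  rot=[
    [0,0,0],
    [0,0,0],
    [0,0,0],
    [0,0,0],
    [0,0,0],
    [0,0,0],
    [0,0,0],
    [0,0,0],
  ],
  translation=[
    [0,0,0],
    [0,0,0],
    [0,0,0],
    [0,0,0],
    [0,0,0],
    [0,0,0],
    [0,0,-10],
    [0,0,-20],
  ],
  hand=[0.6,0.4,0.2,0,0,0,0,0],
)

```text
t: 38.25
position: [343.0, -225.1, 223.7]
orientation: [3.14, -0.649, -0.499]
ft_force: [0.2, 0.3, -0.2]
grip_width: 0.502
```

Request:
drive_tool(
  rot=[
    [0,0,0],
    [0,0,0],
    [0,0,0],
    [0,0,0],
    [0,0,0],
    [0,0,0],
    [0,0,0],
    [0,0,0],
  ],
  translation=[
    [0,0,-25],
    [0,0,-25],
    [0,0,-25],
    [15,0,-20],
    [18,0,-24],
    [18,0,-24],
    [0,0,0],
    [0,0,0],
  ],
  hand=[0,0,0,0,0,0,0,0],
)

```text
t: 39.05
position: [302.8, -202.8, 369.3]
orientation: [3.139, -0.653, -0.499]
ft_force: [-0.1, 0.0, -0.4]
grip_width: 0.498
```

```bash
python3 - <<'E'
from h import *
p,R,s=cur();print(p,s["ft_force"],s["t"])
a,d=camera("top");b,_=camera("scene")
P=pts("top",d);H,S,V=cv2.split(cv2.cvtColor(a,cv2.COLOR_RGB2HSV))
m=np.zeros((384,512),bool);m[155:240,225:305]=1
q=P[m&(d>0)&(H>20)&(H<38)&(S>120)];
for lo,hi in((80,105),(115,145)):
    k=q[(q[:,2]>lo)&(q[:,2]<hi)]; print(len(k),[np.round(x,1) for x in cv2.minAreaRect(k[:,:2].astype(np.float32))] if len(k)>3 else 0)
m[:]=0;m[160:235,320:375]=1
k=P[m&(d>0)&(H<22)&(S>150)];k=k[(k[:,2]>85)&(k[:,2]<125)];print("jug",len(k),[np.round(x,1) for x in cv2.minAreaRect(k[:,:2].astype(np.float32))],np.percentile(k[:,2],[50,98]))
A=cv2.resize(a[120:260,200:400],(400,280),interpolation=cv2.INTER_CUBIC);B=cv2.resize(b[90:300,40:340],(400,280),interpolation=cv2.INTER_CUBIC)
cv2.imwrite("pics/end.png",cv2.resize(np.hstack([A,B])[:,:,::-1],(800,280)))
E
```

```text
[ 302.81617163 -202.80376749  369.31525504] [-0.12818021  0.01510775 -0.38850594] 39.05
71 [array([515.9, -17.7]), array([ 93.4, 112.5]), np.float64(0.1)]
43 [array([516.7,  34.2]), array([49.3,  7.4]), np.float64(0.9)]
jug 258 [array([ 520.1, -322. ]), array([ 84.6, 191.9]), np.float64(52.9)] [ 97.72928966 109.90778876]
```

View pics/end.png

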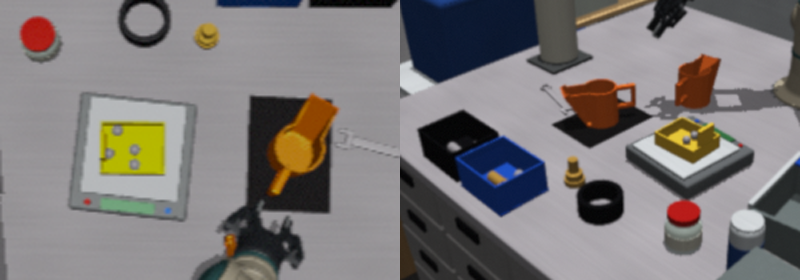

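The closing view shows the four balls in the pan, the jug upright on the mat at (295,150), the gripper clear and the bystanders in place. I hand in.

```bash
python3 -c "
from station import bot
print(bot.hand_in())"
```

```text
the job is handed in; nothing more can be done
None
```

The job is done and handed in at about 39 s of the 72 s allowed; no verdict was given.

- **Lid:** I slid it to its stop. The wrist force peaked at about 78 N there, with some 8 mm of the commanded travel left over.
- **Pan:** It stands upright on the plate at about (516,-19) mm, against the plate middle I measured at (519,-21) mm.
- **Jug and balls:** I took the right-hand jug by its handle, tipped it to about 86° over the pan, and stood it back on the mat.

**Last checks:**
- The top view shows all four balls in the pan and an empty jug.
- The jug stands upright about 3 mm from the mat's middle, at roughly (520,-322) mm.
- The gripper is clear of everything, at least 100 mm from the jug's handle.
- Every bystander in the last pictures looked unmoved. I judged them by eye and did not measure them; the screwdriver and part of the wrench were out of frame.

**Unclear or disagreeing:**
- The wrist force was too noisy (about ±0.7 N) to count the balls by weight, so I counted them in the picture.
- My first estimate of the jug's heading was about 10° off. I corrected it before the grasp.

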